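Set the grill stand's telescoping probe over its griddle plate

TASK

First push the flat griddle plate by its red tab so that it swings on its pivot pin until it is centred under the leaning temperature probe, lying straight along the rail below it. Then twist the probe's black wing grip counter-clockwise to unlock it, slide the probe down until its cross pin is level with the middle notch (the red band then sits just above the guide's upper collar), twist it fully back to lock it there, and let go. Leave the skewers, rack, sauce dish and green box where they are.

Things in the scene. Friction and masses are not known exactly. Their poses are not given: they have to be found in the camera images.
- grill_stand: Fixed steel grill stand clamped to the table end. Origin on the table top under the spot where the lowered probe's tip ends; x away from the robot (give or take its yaw), y left, z up. Base 12 mm high. The probe's axis lies in its x-z plane through (0, 0, 70 mm), leaning 32 deg (0.5585 rad) from vertical, upper end towards the robot. A post at x 130 mm with an arm 147-163 mm up holds the guide.
- pivot_pin (a point): Top of the vertical brass pivot pin of the griddle plate, 12 mm thick; at (0, -100, 76 mm) in the stand's frame, same axes as the stand.
- guide_top (a point): Centre of the top face of the upper collar of the probe's slanted guide (axes of the stand). The guide runs from here 118 mm down the leaning axis, within 35 mm of it: two collars round the rod, a back plate and, on the +y side, an edge with three notches for the cross pin.
- griddle (a joint): Heading of the griddle plate about its pin, rad. 0 = points along the stand's +y, along its rail, centred under the probe (the goal); positive = counter-clockwise from above, outer end towards the robot. Starts at 0.28 to 0.6. No stop at 0: it can go on to -0.4. Stays where left; turning takes about 0.5 N m (about 2 N at the tab).
- griddle_tab (a point): Centre of the red tab at the plate's outer end, 247.5 mm from the pin, 58 mm above the table. Frame turns with the plate: y outward from the pin, z up. Tab 27 mm wide (x), 45 mm long (y), 10 mm thick; free space below it down to the table. A bar 26 mm wide joins it to the disc.
- griddle_center (a point): Centre (white ring) of the top face of the griddle's round part: dark steel disc 116 mm across, 8 mm thick, top 62 mm above the table, 100 mm from the pivot pin.
- probe_grip (a point): Centre of the black wing grip at the probe's upper end: bar 58 mm long (its x), 14 mm thick (its y; fingers close across this), 30 mm high (its z, along the axis, up and towards the robot). Yellow patch at the -x end. Locked: bar in the stand's x-z plane. Below it only the 9 mm rod, and a brass collar 20 mm across from 27 mm below this centre.
- probe_tip (a point): Pointed lower tip of the probe, 270 mm from the grip's centre along the axis; same axes as the grip.
- probe_twist (a joint): Twist of the probe about its leaning axis, rad; 0 = locked (stop), grows counter-clockwise seen from the grip end, stop at 1.25. Starts at 0 to 0.12. Below about 0.45 the brass cross pin (5 mm thick) on the rod is in a notch; above 0.6 it is clear and the probe slides. Light: about 0.1 N m, stays where left.
- probe_slide (a joint): How far the probe is slid down its axis, m. Park notch takes the cross pin from -0.004 to 0.016, middle notch (goal) 0.046 to 0.054, centre 0.050, lowest 0.076 to 0.084. Starts at 0 to 0.012, locked. Slides only while twisted open; twists shut only level with a notch. Friction 5 to 8 N, stays where left. Travel -0.005 to 0.086. At 0.050 the rod's red band sits on the upper collar.
- skewer_rack: Steel rack with slots, 130 x 150 x 62 mm, loose, origin at centre of underside; leave alone.
- skewer0: One of four metal skewers lying in the rack's slots, 5 mm thick, 250 mm long with a loop at one end, along the rack's x; origin at mid-length; leave alone.
- skewer1: One of four metal skewers lying in the rack's slots, 5 mm thick, 250 mm long with a loop at one end, along the rack's x; origin at mid-length; leave alone.
- skewer2: One of four metal skewers lying in the rack's slots, 5 mm thick, 250 mm long with a loop at one end, along the rack's x; origin at mid-length; leave alone.
- skewer3: One of four metal skewers lying in the rack's slots, 5 mm thick, 250 mm long with a loop at one end, along the rack's x; origin at mid-length; leave alone.
- sauce_dish: Small white porcelain dish, 80 mm across, 25 mm high, loose, origin at centre of underside; leave alone.
- green_box: Green plastic box with lid closed, 118 x 178 x 65 mm, loose, origin at centre of underside; leave alone.

How it is judged (in metres and radians):
On the way, in this order (a step that is already met when the one before it is completed fails the run):
1. the griddle plate is swung in, centred under the probe, while the probe is still locked up in its park notch (value of joint griddle between -0.15 and 0.15 rad and value of joint probe_twist below 0.4 rad and value of joint probe_slide below 0.02 m), for 0.2 s.
2. the probe is twisted open (value of joint probe_twist above 0.6 rad), for 0.1 s.
3. the unlocked probe is slid down to the middle notch (value of joint probe_slide between 0.044 and 0.056 m and value of joint probe_twist above 0.45 rad), for 0.1 s.
At the end, for the whole second after the job is handed in: Griddle plate within 0.15 rad of straight along its rail under the probe; probe slid down to the middle notch (50 mm, give or take 6 mm) and twisted back to within 0.25 rad of fully locked; all at rest and released (value of joint griddle between -0.15 and 0.15 rad and value of joint probe_slide between 0.044 and 0.056 m and value of joint probe_twist below 0.25 rad and velocity of joint griddle between -0.05 and 0.05 rad/s and velocity of joint probe_twist between -0.05 and 0.05 rad/s and velocity of joint probe_slide between -0.05 and 0.05 m/s); the robot touches nothing.
It fails at once if the rack, a skewer, the sauce dish or the green box is shifted by more than 30 mm (distance of any of skewer_rack, sauce_dish, green_box, skewer0, skewer1, skewer2, skewer3 from where it was at the start of the episode above 0.03 m).
It also fails if it takes over 58 s, if anything falls off the work surface, if the arm or the gripper's body presses on something with over 40 N, if the wrist force passes 120 N, or if a joint passes its speed limit or range.

ROBOT

A 6-joint arm with a two-finger parallel gripper is mounted at the origin on the work surface. World frame = base frame: x ahead of the robot, y to its left, z up, the work surface at z = 0. Lengths are in mm, angles in rad, forces in N, time in s.
With the tool pointing down it reaches from about 300 to 775 mm from the base axis. Payload 14.6 kg.
Tool frame: the origin (TCP) lies midway between the tips of the shut fingers; the grasp point (between the pads) lies grasp_offset behind it (grasp_offset is the distance from the TCP to the grasp point, in mm); z points along the fingers, y is the line along which they close (so a half turn about z gives the same grasp; the last joint's range is limited). The gripper opens to 94 mm and grips with 3 to 60 N. Pads are 16 mm wide; open, the fingers measure 119 mm over their backs; the gripper's body (75 mm by 177 mm) begins 78 mm behind the grasp point.
Start: joints at [1.109, 0.3, 1.521, -0, 1.321, -0.067], TCP at [211.539, 507.681, 205.446] pointing down, gripper open.
Joint ranges: [-3.03, 3.03], [-0.79, 2.21], [0.23, 2.52], [-1.04, 4.18], [0, 3.07], [-2.55, 2.55]. Speed limits (rad/s): [2.22, 2.22, 2.57, 3.14, 3.14, 3.14].

INTERFACE

Orientations are given as [roll, pitch, yaw] about the fixed x, y, z axes, in that order (R = Rz(yaw) Ry(pitch) Rx(roll)).
In Python, from cell import * gives the robot as it stands. The module is installed in compiled form; this text tells all that it offers.
- The arm moves only by the shell command python3 -m jog 'ROWS' [FORCE]. ROWS is JSON, a list of rows, each a list of 3 entries, a list of its own where there are three numbers: the finger opening in mm, from 0 to 94, then the shift along the tool's x, y, z in units of 50 mm (1.0 is 50 mm), then the turn about the tool's z in units of 180 degrees (1.0 is 180 degrees). In form: [[fingers, [dx, dy, dz], twist], ...]. A call has 1 to 20 rows; each row shifts and turns the commanded pose from where the row before left it, along the tool's axes as they then stand; what a row does not reach is not made up. A row lasts 1/10 s, in which the tool goes at most 50 mm and 8.59 degrees, less where a joint would pass 70% of its speed; a pose out of reach is approached as far as the arm can. A call with a number of a shift or a turn outside -1 to 1 is refused whole. A call with a gripper value outside its range is refused whole. The fingers move at their own pace and stop on an object; FORCE is the grip in N (left out, the last holds). Time passes only in rows, so rows that do not move let the fingers close. It gives the time, the measured TCP pose, the force, the opening and the grip force at its end, in the units of the state.
- read_state(): the state, without advancing time (a new reading comes with each control period).
- camera(name): name is "scene" or "top" or "wrist"; returns the picture (400x640x3 uint8, red, green, blue); there is no depth.
- calibration(name): a dict with "mtx" (3x3 intrinsics, pixels), "cam_to_world" (4x4, takes a point from camera to world coordinates); the wrist camera has in their place "hand_eye" (4x4, takes a point from camera to tool coordinates, whose origin is the TCP and whose axes are the flange's). Camera axes: x right, y down, z forward; pixel columns grow to the right and rows downward; lengths in mm; the calibration is good to about 2 mm. A picture is of the moment at which its call begins: read the wrist's pose just before it. calibration takes no time and is no camera call.
- sign_off(): hands the job in; it is judged then, once.
Trained networks look in the newest picture that a camera, given by its name, has taken for a name from the list of things; names that differ only in an ending like _2 or _b are one class to them, and where a whole thing is asked for, a point or a joint stands for the part that bears it (a point fixed in the world has none). Each returns a list of dicts, best first, with "conf" (0 to 1); they miss things now and then, are a little off and sometimes report something else, mostly with a low value. They report only what shows in the picture. A call takes as long as a camera call.
- regions_of(camera, query): "pixels" (400x640 bool, what is visible of it) and "rect" ([centre column, centre row, width, height] in pixels, round what is visible of it).
The state is a dict: "clock": time; "joints": joint angles; "qd": joint speeds; "effort": joint torques, N m; "eef_pos": TCP position; "eef_rot": TCP orientation; "wrist_force": force on the tool from outside, world axes, zero at the start; "moment": the same for the moment, N m; "finger_gap": finger opening in mm; "finger_force": force on a finger pad.
Only numpy, scipy, OpenCV 4.12 (cv2) and the standard library are available. Lean on these libraries where they do the work, as an engineer would, in place of code of your own. Each camera call takes 0.05 s, during which the arm holds its last target. There are 200 camera calls.

## Working session

There is one attempt and no reset: what is moved stays moved. The work goes in short steps, Python scripts to look and compute and a shell command to move; the robot and the scene stay as the last step left them, time stands still between calls to the robot, and variables do not carry over. Pictures are saved under pics/ and viewed, at most 14 in all, crops included, and the job is handed in when it is done.

```bash
mkdir -p pics; python3 - <<'E'
from cell import *
import cv2,numpy as np
s=read_state();print({k:np.round(v,3) for k,v in s.items()})
for n in("scene","top"):
    im=camera(n);cv2.imwrite(f"pics/{n}0.png",im[:,:,::-1])
    c=calibration(n);print(n,np.round(c["mtx"],1).tolist(),np.round(c["cam_to_world"],3).tolist())
    for q in("griddle_tab","griddle_center","probe_grip","pivot_pin","guide_top","grill_stand","probe_tip"):
        try:
            for d in regions_of(n,q)[:2]: print(n,q,round(d["conf"],2),np.round(d["rect"],1))
        except Exception as e: print(q,e)
print(np.round(calibration("wrist")["hand_eye"],3).tolist(),np.round(calibration("wrist")["mtx"],1).tolist())
E
```

```text
{'clock': np.float64(0.0), 'joints': array([ 1.109,  0.3  ,  1.522, -0.   ,  1.321, -0.067]), 'qd': array([-0.001, -0.001,  0.   , -0.001, -0.001, -0.001]), 'effort': array([-1.0000e-03, -5.3178e+01, -3.5274e+01,  7.1000e-02,  2.4000e-02,
       -0.0000e+00]), 'eef_pos': array([211.431, 507.458, 204.893]), 'eef_rot': array([-3.14 , -0.   ,  2.747]), 'wrist_force': array([-0.118, -0.154, -0.279]), 'moment': array([ 0.05 , -0.011,  0.019]), 'finger_force': np.float64(0.0), 'finger_gap': np.float64(93.912)}
scene [[365.1, 0.0, 315.5], [0.0, 365.1, 199.7], [0.0, 0.0, 1.0]] [[-0.736, 0.385, -0.556, 1149.641], [0.677, 0.421, -0.604, 739.67], [0.001, -0.821, -0.57, 839.724], [0.0, 0.0, 0.0, 1.0]]
scene griddle_tab 0.78 [318.9 238.3  78.   22.2]
scene griddle_center 0.6 [318.  238.3  87.8  27.4]
scene griddle_center 0.18 [421.6 302.4  38.6  43.6]
scene probe_grip 0.8 [329.2 178.1  21.2  39.7]
scene probe_grip 0.42 [401.5 329.4  22.2  26.3]
scene pivot_pin 0.72 [294.4 240.8 128.2 166. ]
scene guide_top 0.7 [294.5 241.7 131.3 164.6]
scene grill_stand 0.91 [299.3 239.2 127.4 167.3]
scene probe_
[... 159 characters left out ...]
84, 0.177, 296.735], [-1.0, -0.024, -0.012, 41.126], [0.016, -0.177, -0.984, 1422.849], [0.0, 0.0, 0.0, 1.0]]
top griddle_tab 0.93 [298.9 196.8  78.1  50.5]
top griddle_center 0.71 [298.  196.1  83.3  44. ]
top griddle_center 0.65 [447.1 181.2  53.8  38.2]
top probe_grip 0.42 [301.2 207.8   6.8  23.9]
top pivot_pin 0.56 [303.9 167.6  88.5 112.8]
top pivot_pin 0.2 [300.6 196.7  81.2  49.7]
top guide_top 0.83 [303.5 167.9  87.2 108.1]
top grill_stand 0.93 [300.6 166.9  85.4 110.5]
top probe_tip 0.64 [301.5 208.2   5.8  28.7]
[[0.0, -0.962, -0.274, 79.793], [1.0, 0.0, -0.0, -0.136], [0.0, -0.274, 0.962, -179.424], [0.0, 0.0, 0.0, 1.0]] [[285.4, 0.0, 321.4], [0.0, 285.4, 202.0], [0.0, 0.0, 1.0]]
```

View pics/scene0.png

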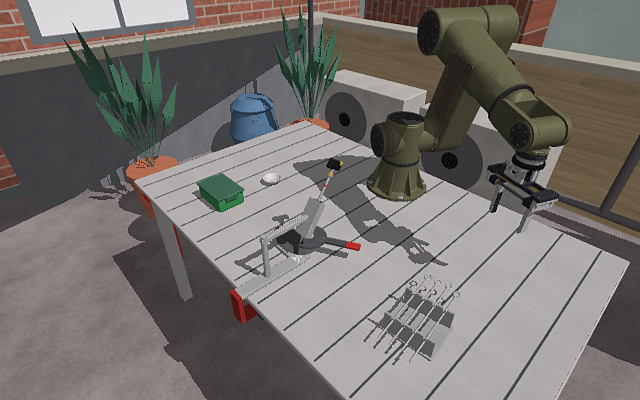

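View pics/top0.png

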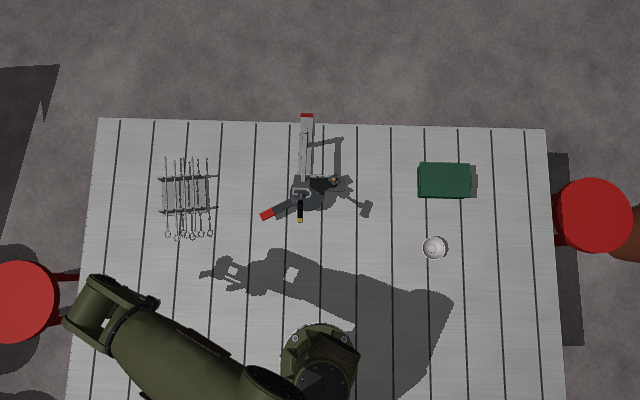

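The scene view shows the stand with the grip at about (334,163) and the red tab at (352,246). In the top view the tab is at (267,215), the grip at (300,211) and the plate pin near (334,181). I'll enlarge both.

```bash
cat > h.py <<'E'
import numpy as np,cv2
from cell import *
from scipy.spatial.transform import Rotation as Rn
def ray(n,uv,st=None):
    c=calibration(n);d=np.linalg.inv(c["mtx"])@np.array([uv[0],uv[1],1.])
    if n=="wrist":
        T=np.eye(4);T[:3,:3]=Rn.from_euler("xyz",st["eef_rot"]).as_matrix();T[:3,3]=st["eef_pos"];M=T@c["hand_eye"]
    else: M=c["cam_to_world"]
    return M[:3,3],M[:3,:3]@d
def atz(n,uv,z,st=None):
    o,d=ray(n,uv,st);return o+d*(z-o[2])/d[2]
def proj(n,p,st=None):
    c=calibration(n)
    if n=="wrist":
        T=np.eye(4);T[:3,:3]=Rn.from_euler("xyz",st["eef_rot"]).as_matrix();T[:3,3]=st["eef_pos"];M=T@c["hand_eye"]
    else: M=c["cam_to_world"]
    q=c["mtx"]@(M[:3,:3].T@(np.array(p)-M[:3,3]));return q[:2]/q[2]
def tri(a,b):
    (o1,d1),(o2,d2)=ray(*a),ray(*b)
    A=np.c_[d1,-d2];t=np.linalg.lstsq(A,o2-o1,rcond=None)[0]
    p,q=o1+t[0]*d1,o2+t[1]*d2;return (p+q)/2,np.linalg.norm(p-q)
E
python3 - <<'E'
from h import *
t=cv2.imread("pics/top0.png");s=cv2.imread("pics/scene0.png")
a=cv2.resize(t[105:235,245:385],None,fx=4,fy=4,interpolation=cv2.INTER_CUBIC)[:,:400]
a=cv2.resize(t[105:230,250:350],None,fx=4,fy=4,interpolation=cv2.INTER_CUBIC)
b=cv2.resize(s[150:275,270:370],None,fx=4,fy=4,interpolation=cv2.INTER_CUBIC)
cv2.imwrite("pics/c0.png",np.hstack([a,b]))
for n,im in(("top",t),("scene",s)):
    h=cv2.cvtColor(im,cv2.COLOR_BGR2HSV)
    red=((h[...,0]<6)|(h[...,0]>174))&(h[...,1]>150)&(h[...,2]>60)
    yel=(h[...,0]>18)&(h[...,0]<36)&(h[...,1]>120)&(h[...,2]>60)
    for nm,m in(("red",red),("yel",yel)):
        k,_,st,c=cv2.connectedComponentsWithStats(m.astype(np.uint8))
        for i in range(1,k):
            if 230<c[i][0]<400 and 100<c[i][1]<300: print(n,nm,st[i].tolist(),c[i].round(1))
E
```

```text
top red [301, 113, 12, 4, 41] [306.1 114.8]
top red [260, 208, 15, 13, 106] [266.8 213.9]
top yel [332, 178, 1, 1, 1] [332. 178.]
top yel [332, 178, 4, 4, 6] [333.5 179.7]
top yel [303, 206, 1, 2, 2] [303.  206.5]
top yel [298, 218, 5, 5, 18] [299.7 219.6]
scene red [324, 184, 3, 3, 5] [324.8 185.2]
scene red [346, 242, 15, 9, 96] [352.8 245.7]
scene yel [340, 161, 3, 5, 11] [340.7 163.1]
scene yel [328, 172, 6, 5, 15] [330.3 174.3]
scene yel [279, 226, 3, 2, 4] [279.8 226.2]
```

View pics/c0.png

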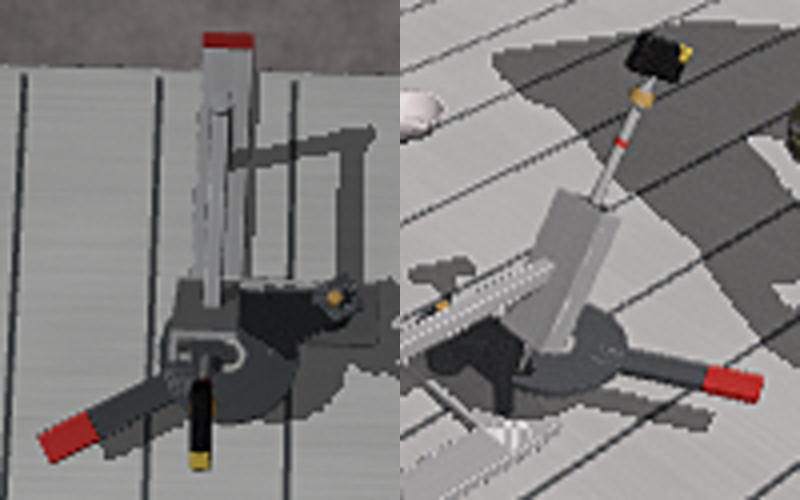

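The crop shows the pin at about (333.5,179) in the top view, the tab at (266.8,213.9), and the black bar in the stand's x-z plane with its yellow end towards the robot.

```bash
python3 - <<'E'
from h import *
pin,e=tri(("top",(333.5,179.3)),("scene",(280,226.3)));print("pin tri",pin.round(1),e, atz("top",(333.5,179.3),76).round(1))
tab,e=tri(("top",(266.8,213.9)),("scene",(352.8,245.7)));print("tab tri",tab.round(1),e,atz("top",(266.8,213.9),63).round(1),atz("scene",(352.8,245.7),60).round(1))
y,e=tri(("top",(299.7,219.6)),("scene",(340.7,163.1)));print("yel",y.round(1),e)
g,e=tri(("top",(300.2,211)),("scene",(333.7,163.7)));print("grip",g.round(1),e)
print("rail ends",atz("top",(306,116),12).round(1))
p=atz("top",(333.5,179.3),76);t=atz("top",(266.8,213.9),62);print(np.linalg.norm((t-p)[:2]),np.arctan2(-(t-p)[0],(t-p)[1]))
E
```

```text
pin tri [594.1 -35.5  73.9] 4.215541429130222 [592.  -33.9  76. ]
tab tri [474.6 181.8  59.6] 1.3576943454006043 [473.7 181.9  63. ] [475.3 181.5  60. ]
yel [429.5  69.1 294.8] 1.9086920302299974
grip [453.8  66.4 300.5] 2.98139065312539
rail ends [833.1  63.3  12. ]
246.1569386696001 0.5008897073268292
```

```bash
python3 -m jog '[[0,[0,0,0],0.0468],[0,[0,0,0],0.0468],[0,[0,0,0],0.0468],[0,[0,0,0],0.0468],[0,[0,0,0],0.0468],[0,[0,0,0],0.0468],[0,[0,0,0],0.0468],[0,[0,0,0],0.0468]]' 20; python3 -m jog '[[0,[-0.4,0.25,0],0],[0,[-0.4,0.25,0],0],[0,[-0.4,0.25,0],0],[0,[-0.4,0.25,0],0],[0,[-0.4,0.25,0],0],[0,[-0.4,0.25,0],0],[0,[-0.4,0.25,0],0],[0,[-0.4,0.25,0],0],[0,[-0.4,0.25,0],0],[0,[-0.4,0.25,0],0],[0,[-0.4,0.25,0],0],[0,[-0.4,0.25,0],0],[0,[-0.4,0.25,0],0],[0,[-0.4,0.25,0],0],[0,[-0.4,0.25,0],0],[0,[-0.4,0.25,0],0],[0,[0,0,0],0]]'
python3 -c "
import cell;print([k for k in dir(cell) if k[0]!='_'],getattr(cell,'grasp_offset',None))"
```

```text
clock: 1.6
eef_pos: [211.5, 507.7, 205.5]
eef_rot: [-3.142, 0.0, 1.565]
wrist_force: [-0.2, 1.0, 0.4]
finger_gap: 33.1
finger_force: 0.0
clock: 3.3
eef_pos: [412.4, 186.1, 205.5]
eef_rot: [3.141, 0.0, 1.568]
wrist_force: [-0.2, 1.3, 0.5]
finger_gap: 0.7
finger_force: 0.0
['Unreachable', 'calibration', 'camera', 'grasp_offset', 'read_state', 'regions_of', 'sign_off'] 18.8
```

```bash
python3 - <<'E'
from h import *
s=read_state();im=camera("wrist");cv2.imwrite("pics/w1.png",im[:,:,::-1])
for p in((474.6,181.8,63),(592,-34,76)): print(proj("wrist",p,s).round(0))
E
```

```text
[375. 195.]
[457. 355.]
```

View pics/w1.png

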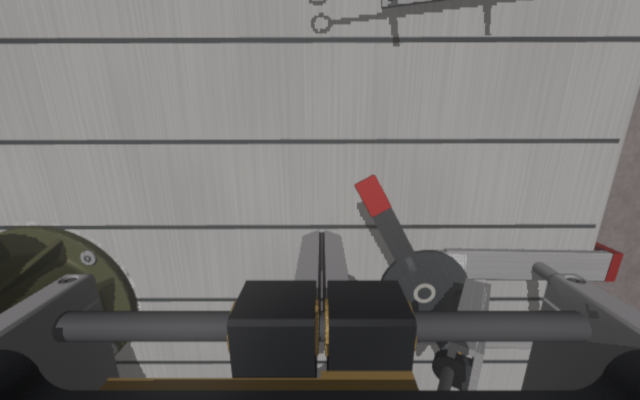

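The wrist view shows the tab at (372,195), where predicted, the ring at (425,293) and the stand's base with edges at rows 249 and 280.

```bash
python3 - <<'E'
from h import *
s=read_state()
im=cv2.imread("pics/w1.png")
r=atz("wrist",(425,293),62,s);t=atz("wrist",(371,196),63,s);print(r.round(1),t.round(1))
pin=np.array([592,-34]);print(np.linalg.norm(r[:2]-pin))
d=(t-r)[:2];print("len",np.linalg.norm(d),"head",np.arctan2(-d[0],d[1]))
for a,b in(((445,249),(597,246)),((492,279),(608,280))):
    A,B=atz("wrist",a,12,s),atz("wrist",b,12,s);print(A.round(0),B.round(0),np.arctan2(*(B-A)[1::-1]))
A,B=atz("top",(302,118),12),atz("top",(298,170),12)
print(A.round(0),B.round(0))
E
```

```text
[545.8  52.1  62. ] [469.8 182.2  63. ]
97.68649294044792
len 150.7185706296311 head 0.5285272438482405
[588.  91.  12.] [804.  95.  12.] 0.019560591882804033
[663.  42.  12.] [834.  40.  12.] -0.011744475193184913
[825.  77.  12.] [636.  86.  12.]
```

```bash
python3 -m jog '[[0,[0,0,0.31],0],[0,[0,0,0.31],0],[0,[0,0,0.31],0],[0,[0,0,0.31],0],[0,[0,0,0.31],0],[0,[0,0,0.31],0],[0,[0,0,0.31],0],[0,[0,0,0.31],0],[0,[0,0,0.31],0],[0,[0,0,0.31],0],[0,[0,0,0],0]]'; python3 -m jog '[[0,[0.03,0.2,0],0],[0,[0.03,0.2,0],0],[0,[0.03,0.2,0],0],[0,[0.03,0.2,0],0],[0,[0.04,0.2,0],0],[0,[0.04,0.2,0],0],[0,[0.04,0.2,0],0],[0,[0.04,0.2,0],0],[0,[0.04,0.2,0],0],[0,[0.04,0.2,0],0],[0,[0.04,0.2,0],0],[0,[0.04,0.2,0],0],[0,[0.04,0.2,0],0],[0,[0.04,0.2,0],0],[0,[0,0,0],0]]'
python3 - <<'E'
from h import *
im=camera("top");cv2.imwrite("pics/t2.png",im[:,:,::-1])
h=cv2.cvtColor(im,cv2.COLOR_RGB2HSV);red=((h[...,0]<6)|(h[...,0]>174))&(h[...,1]>150)&(h[...,2]>60)
k,_,st,c=cv2.connectedComponentsWithStats(red.astype(np.uint8))
for i in range(1,k):
    if 230<c[i][0]<320 and 150<c[i][1]<300: print(st[i],c[i],atz("top",c[i],62).round(1))
E
```

```text
clock: 4.45
eef_pos: [410.2, 188.0, 49.0]
eef_rot: [-3.139, 0.001, 1.571]
wrist_force: [-0.4, 0.2, 0.7]
finger_gap: 0.4
finger_force: 0.0
clock: 5.95
eef_pos: [552.8, 213.6, 50.4]
eef_rot: [3.141, -0.0, 1.57]
wrist_force: [-0.5, 0.1, 0.0]
finger_gap: 0.6
finger_force: 0.0
```

```bash
python3 - <<'E'
from h import *
out=[]
s=read_state()
for n in("scene","wrist"):
    im=camera(n)
    h=cv2.cvtColor(im,cv2.COLOR_RGB2HSV);red=((h[...,0]<6)|(h[...,0]>174))&(h[...,1]>150)&(h[...,2]>60)
    k,_,st,c=cv2.connectedComponentsWithStats(red.astype(np.uint8))
    for i in range(1,k):
        if st[i][4]>20: print(n,st[i],c[i].round(1),atz(n,c[i],60,s).round(1))
    out.append(cv2.resize(im[100:300,200:440] if n=="scene" else im[60:400],(400,330) ))
cv2.imwrite("pics/p2.png",np.hstack(out)[:,:,::-1])
E
```

```text
scene [143 194   8   9  26] [146.3 198.5] [ 853.1 -522.    60. ]
scene [173 225  10  33  44] [177.7 240.5] [ 872.9 -216.8   60. ]
scene [328 262  17  12 117] [335.8 267.3] [582.3 211.8  60. ]
scene [230 289  28  35 451] [241.3 308. ] [870.  148.7  60. ]
wrist [ 345  219   40   62 2331] [365.2 248.9] [580.7 213.2  60. ]
```

View pics/p2.png

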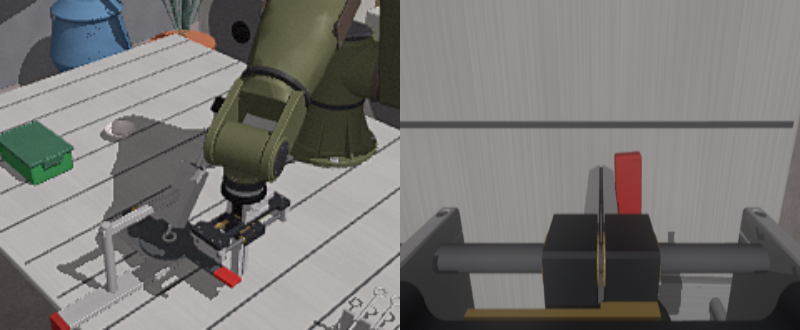

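The tab is at (581,213), about 0.04 rad from straight. A small final push, then I'll retreat and rise.

```bash
python3 -m jog '[[0,[0,0.1,0],0],[0,[0,0.08,0],0],[0,[0,0,0],0],[0,[0,0,0],0],[0,[0,-0.3,0],0],[0,[0,-0.3,0],0],[0,[0,-0.3,0],0],[0,[0,-0.3,0],0],[0,[0,0,-0.5],0],[0,[0,0,-0.5],0],[0,[0,0,-0.5],0],[0,[0,0,-0.5],0],[0,[0,0,-0.5],0],[0,[0,0,-0.5],0],[0,[0,0,-0.5],0],[0,[0,0,-0.5],0],[0,[0,0,-0.5],0],[0,[0,0,-0.5],0],[0,[0,0,-0.5],0],[0,[0,0,-0.5],0]]'; python3 -m jog '[[40,[0,0,-0.5],0.0455],[40,[0,0,-0.5],0.0455],[40,[0,0,0],0.0455],[40,[0,0,0],0.0455],[40,[0,0,0],0.0455],[40,[0,0,0],0.0455],[40,[0,0,0],0.0455],[40,[0,0,0],0.0455],[40,[0,0,0],0.0455],[40,[0,0,0],0.0455],[40,[0,0,0],0.0455],[40,[0,0,0],0]]'
python3 - <<'E'
from h import *
s=read_state()
out=[]
for n in("scene","wrist","top"):
    im=camera(n);cv2.imwrite(f"pics/{n}3.png",im[:,:,::-1])
    h=cv2.cvtColor(im,cv2.COLOR_RGB2HSV);red=((h[...,0]<6)|(h[...,0]>174))&(h[...,1]>150)&(h[...,2]>60)
    yel=(h[...,0]>18)&(h[...,0]<36)&(h[...,1]>120)&(h[...,2]>60)
    for nm,m in(("red",red),("yel",yel)):
        k,_,st,c=cv2.connectedComponentsWithStats(m.astype(np.uint8))
        for i in range(1,k):
            if st[i][4]>8: print(n,nm,st[i],c[i].round(1),atz(n,c[i],62,s).round(1))
    for q in("probe_grip",):
        for d in regions_of(n,q)[:2]: print(n,q,round(d["conf"],2),np.round(d["rect"],1))
E
```

```text
clock: 8.1
eef_pos: [500.4, 213.5, 351.7]
eef_rot: [3.141, 0.0, 1.57]
wrist_force: [0.9, 0.6, 0.6]
finger_gap: 0.3
finger_force: 0.0
clock: 9.3
eef_pos: [500.5, 213.5, 400.6]
eef_rot: [3.142, -0.0, -0.004]
wrist_force: [0.5, -0.4, 0.6]
finger_gap: 40.2
finger_force: 0.0
scene red [142 193   9  10  27] [146.  198.1] [ 853.9 -521.9   62. ]
scene red [173 225  10  33  43] [177.7 240.5] [ 873.8 -214.2   62. ]
scene red [326 262  17  13 115] [334.2 268.4] [590.3 213.3  62. ]
scene red [230 289  28  35 451] [241.2 308. ] [870.8 150.1  62. ]
scene yel [349 105  25  10  45] [359.3 109.5] [-415.4 -587.6   62. ]
scene yel [351 112   4   6   9] [351.9 114.1] [-332.  -568.7   62. ]
scene yel [340 162   3   4  10] [340.8 163.3] [ 122.  -214.8   62. ]
scene yel [328 172   5   5  14] [330.1 174.3] [ 221.9 -179.7   62. ]
scene probe_grip 0.61 [321.7 197.1  40.2  80.1]
wrist red [   0  208   64   87 4337] [ 26.5 251.7] [333.2 799.1  62. ]
wrist red [  0 288   3   6   9] [  1.  290.1] [246.6 876.7  62. ]
wrist yel [447 260  16   9  72] [453.2 265.3] [299.5 -51.5  62. ]
wrist yel [ 396  372   87   17 1095] [437.  380.5] [  6.3 -50.1  62. ]
wrist yel [207 379  23  10 132] [217.1 384.2] [ -2.2 455.6  62. ]
wrist yel [202 383   4   6  10] [203.9 385.7] [ -6.6 486.5  62. ]
wrist yel [231 383   7   3  10] [233.8 384.1] [ -2.2 417.1  62. ]
wrist probe_grip 0.79 [453.8 222.6  48.6 101.5]
top red [301 113  12   4  41] [306.1 114.8] [818.6  62.4  62. ]
top red [ 557  177   77   76 4643] [594.2 215.3] [ 494.9 -900.2   62. ]
top red [   0  260   55   84 3783] [ 23.5 300.2] [184.1 929.9  62. ]
top yel [298 218   5   4  18] [299.8 219.4] [458.3  73.7  62. ]
top probe_grip 0.57 [298.9 207.3   8.8  24.7]
```

View pics/wrist3.png

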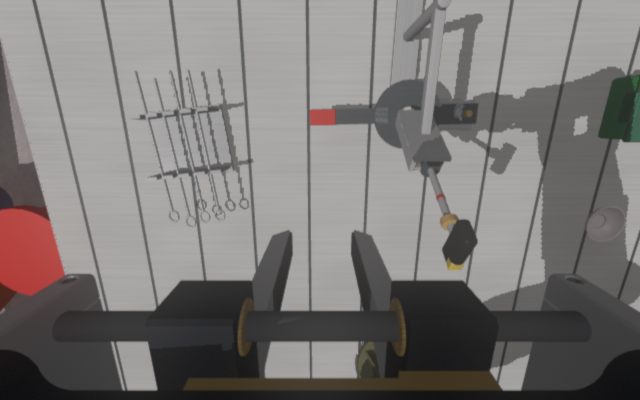

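The wrist view shows the plate straight across the rail line (tab (322,117), pin (468,113)). The grip is at about (460,243) with its yellow end at (453,265).

```bash
cat >> h.py <<'E'
def multi(obs,st):
    A=np.zeros((3,3));b=np.zeros(3)
    for n,uv in obs:
        o,d=ray(n,uv,st);d=d/np.linalg.norm(d);P=np.eye(3)-np.outer(d,d);A+=P;b+=P@o
    p=np.linalg.solve(A,b);return p,[ (proj(n,p,st)-uv).round(1).tolist() for n,uv in obs]
E
python3 - <<'E'
from h import *
s=read_state()
print("yel",multi([("wrist",(453.2,265.3)),("scene",(340.8,163.3)),("top",(299.8,219.4))],s))
print("grip",multi([("wrist",(460,243)),("scene",(333.9,163.7)),("top",(300,211))],s))
print("collar",multi([("wrist",(448.5,221.5)),("scene",(330.1,174.3))],s))
print("pin",multi([("wrist",(468,113)),("top",(333.5,179.3))],s),"tab",multi([("wrist",(322,117)),("scene",(334.2,268.4))],s))
c=np.array([0,0,0])
E
```

```text
yel (array([428.85974825,  68.73093424, 295.41192772]), [[-0.9, -1.7], [-0.3, -0.5], [-0.3, 0.6]])
grip (array([454.43340196,  66.75074378, 300.50049359]), [[-0.7, 1.2], [0.2, 0.2], [0.5, -0.6]])
collar (array([469.18353182,  66.2944725 , 269.56462558]), [[0.4, -0.3], [0.2, 0.0]])
pin (array([592.77889692, -34.15657068,  74.87632314]), [[-0.2, 0.3], [0.1, -0.1]]) tab (array([587.43667023, 211.6281981 ,  58.61604701]), [[0.4, -0.3], [0.3, 0.0]])
```

```bash
python3 -m jog '[[40,[-0.098,0.294,0],0],[40,[-0.098,0.294,0],0],[40,[-0.098,0.294,0],0],[40,[-0.098,0.294,0],0],[40,[-0.098,0.294,0],0],[40,[-0.098,0.294,0],0],[40,[-0.098,0.294,0],0],[40,[-0.098,0.294,0],0],[40,[-0.098,0.294,0],0],[40,[-0.098,0.294,0],0],[40,[0,0,0],0]]'
python3 - <<'E'
from h import *
s=read_state();im=camera("wrist");cv2.imwrite("pics/w4.png",im[:,:,::-1])
print(s["eef_pos"].round(1),proj("wrist",(451.5,66.5,299),s).round(1),proj("wrist",s["eef_pos"],s))
h=cv2.cvtColor(im,cv2.COLOR_RGB2HSV);yel=(h[...,0]>18)&(h[...,0]<36)&(h[...,1]>120)&(h[...,2]>60)
E
```

```text
clock: 10.7
eef_pos: [450.8, 65.2, 400.8]
eef_rot: [3.141, -0.001, -0.003]
wrist_force: [-0.9, -0.1, -0.0]
finger_gap: 39.8
finger_force: 0.0
[450.8  65.2 400.8] [319.8 201.3] [321.04247409 242.78663984]
```

View pics/w4.png

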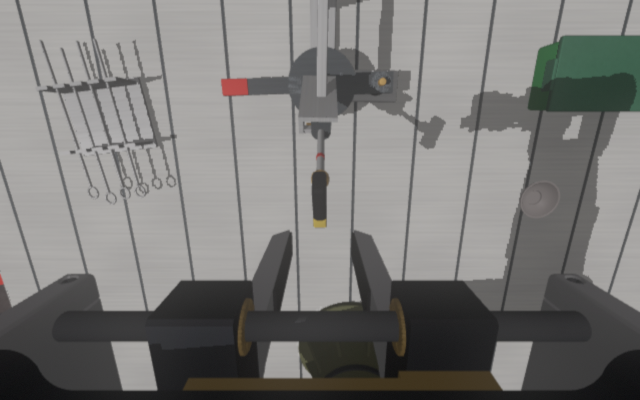

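The grip, centred near (319,199), is where predicted, so I descend and close on it.

```bash
python3 -m jog '[[40,[0,0,0.25],0],[40,[0,0,0.25],0],[40,[0,0,0.25],0],[40,[0,0,0.25],0],[40,[0,0,0.25],0],[40,[0,0,0.25],0],[40,[0,0,0.25],0],[40,[0,0,0.25],0],[40,[0,0,0.25],0],[12,[0,0,0],0],[12,[0,0,0],0],[12,[0,0,0],0],[12,[0,0,0],0],[12,[0,0,0],0],[12,[0,0,0],0],[12,[0,0,0],0],[12,[0,0,0],0]]' 12
```

```text
clock: 12.45
eef_pos: [451.4, 66.9, 288.3]
eef_rot: [-3.141, -0.001, -0.002]
wrist_force: [0.2, 5.2, 4.5]
finger_gap: 13.9
finger_force: 12.0
```

```bash
python3 -m jog '[[12,[0,0,0],-0.03],[12,[0,0,0],-0.03],[12,[0,0,0],-0.03],[12,[0,0,0],-0.03],[12,[0,0,0],-0.03],[12,[0,0,0],0]]' 20;  python3 -m jog '[[12,[0,0,0],-0.03],[12,[0,0,0],-0.03],[12,[0,0,0],-0.03],[12,[0,0,0],-0.03],[12,[0,0,0],-0.03],[12,[0,0,0],0],[12,[0,0,0],0]]'
python3 - <<'E'
from h import *
s=read_state();print(s["moment"].round(2))
t=camera("scene");w=camera("wrist")
cv2.imwrite("pics/p5.png",np.hstack([cv2.resize(t[130:220,280:370],(400,400),interpolation=cv2.INTER_CUBIC),cv2.resize(w[80:330,195:445],(400,400))])[:,:,::-1])
E
```

```text
clock: 13.05
eef_pos: [451.3, 66.6, 288.1]
eef_rot: [3.141, -0.0, 0.471]
wrist_force: [-1.3, 3.4, 3.1]
finger_gap: 18.3
finger_force: 21.7
clock: 13.75
eef_pos: [451.3, 65.5, 288.1]
eef_rot: [3.14, 0.002, 0.937]
wrist_force: [-1.2, -5.8, 3.5]
finger_gap: 22.2
finger_force: 21.5
[-1.5  -0.13 -0.3 ]
```

View pics/p5.png

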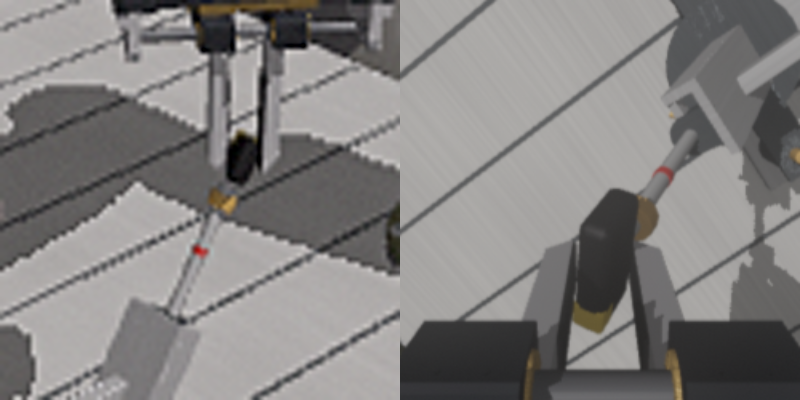

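The grip has turned with the fingers (yellow end near wrist pixel (315,279)). I'll estimate the angle.

```bash
python3 - <<'E'
from h import *
s=read_state()
C=np.array([451.5,66.5,299]);X=np.array([.848,0,.53]);Y=np.array([0,1.,0]);a=np.array([-.53,0,.848])
for th in(0.4,.5,.6,.7,.8,.9,1.0):
    x=np.cos(th)*X+np.sin(th)*Y
    print(th,proj("wrist",C-27*x+10*a,s).round(1),proj("wrist",C+29*x+15*a,s).round(1),proj("scene",C-27*x+10*a).round(1))
print("far end obs (crop 622,190)",195+222/1.6,80+190/1.6)
E
```

```text
0.4 [298.3 277.6] [329.8 239.4] [338.3 161.2]
0.5 [301.6 279.9] [325.3 236.4] [337.5 160.9]
0.6 [305. 282.] [320.7 233.7] [336.8 160.5]
0.7 [308.5 283.9] [315.9 231.3] [336.  160.2]
0.8 [312.  285.5] [311.1 229.4] [335.2 159.8]
0.9 [315.6 287. ] [306.4 227.8] [334.4 159.5]
1.0 [319.2 288.1] [301.8 226.7] [333.6 159.2]
far end obs (crop 622,190) 333.75 198.75
```

```bash
python3 -m jog '[[12,[0.0235,0.032,0.0636],0],[12,[0.0235,0.032,0.0636],0],[12,[0.0235,0.032,0.0636],0],[12,[0.0235,0.032,0.0636],0],[12,[0.0235,0.032,0.0636],0],[12,[0.0235,0.032,0.0636],0],[12,[0.0235,0.032,0.0636],0],[12,[0.0235,0.032,0.0636],0],[12,[0,0,0],0],[12,[0,0,0],0]]' 28
python3 - <<'E'
from h import *
s=read_state()
out=[]
for n in("scene","wrist"):
    im=camera(n);h=cv2.cvtColor(im,cv2.COLOR_RGB2HSV);red=((h[...,0]<6)|(h[...,0]>174))&(h[...,1]>110)&(h[...,2]>60)
    k,_,st,c=cv2.connectedComponentsWithStats(red.astype(np.uint8))
    for i in range(1,k):
        if 300<c[i][0]<450 and 100<c[i][1]<230: print(n,st[i],c[i].round(1))
    out.append(cv2.resize(im[140:220,290:370],(400,400),interpolation=cv2.INTER_CUBIC) if n=="scene" else cv2.resize(im[80:330,195:445],(400,400)))
cv2.imwrite("pics/p6.png",np.hstack(out)[:,:,::-1])
E
```

```text
clock: 14.85
eef_pos: [467.5, 65.2, 262.2]
eef_rot: [3.139, 0.002, 0.936]
wrist_force: [2.0, -8.4, -1.5]
finger_gap: 21.7
finger_force: 29.0
scene [320 194   3   3   5] [320.8 195. ]
wrist [356 185   9   8  31] [361.1 187.1]
```

View pics/p6.png

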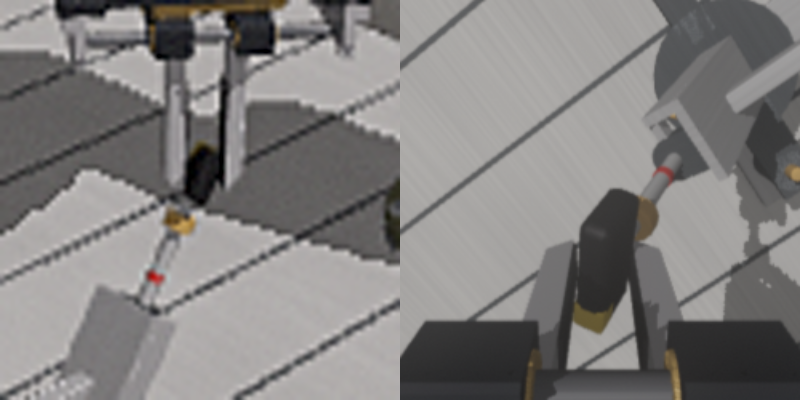

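```bash
python3 - <<'E'
from h import *
s=read_state()
a=np.array([-.5299,0,.848]);P=np.array([592.8,66,70.])
def t(n,uv,st):
    o,d=ray(n,uv,st);A=np.c_[a,-d];x=np.linalg.lstsq(A,o-P,rcond=None)[0];return round(x[0],1),np.round(np.linalg.norm(P+a*x[0]-o-d*x[1]),1)
print("band now",t("wrist",(361.1,187.1),s),t("scene",(320.8,195),s),"band before",t("scene",(324.8,185.2),s))
print("entry",t("wrist",(366.3,176.9),s),t("scene",(290+146/5,140+303/5),s))
print("grasp at t",t("wrist",proj("wrist",(467.5,65.2,273),s),s))
im=camera("wrist");c=im[160:205,340:395];cv2.imwrite("pics/p7.png",cv2.resize(c,None,fx=12,fy=12,interpolation=cv2.INTER_CUBIC)[:,:,::-1])
E
```

```text
band now (np.float64(157.0), np.float64(1.0)) (np.float64(164.4), np.float64(1.7)) band before (np.float64(197.3), np.float64(2.4))
entry (np.float64(139.7), np.float64(0.0)) (np.float64(146.3), np.float64(0.7))
grasp at t (np.float64(237.9), np.float64(1.3))
```

View pics/p7.png

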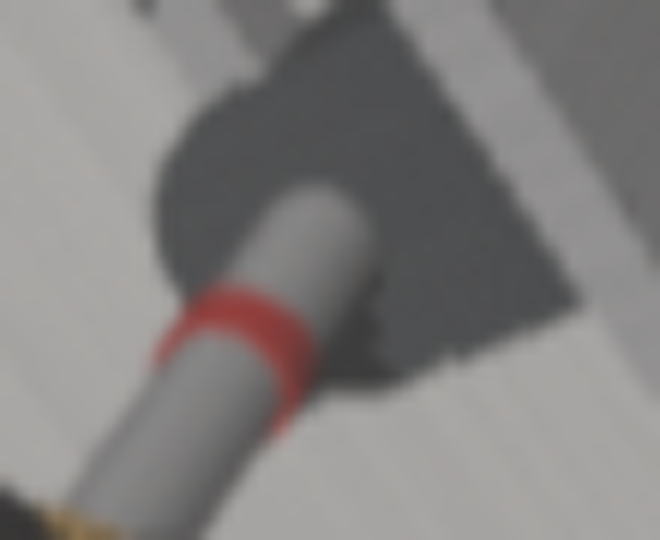

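The close-up shows the rod entering the collar at crop (325,183), with the band's lower edge at (245,290) and its upper edge at (230,333).

```bash
python3 - <<'E'
from h import *
s=read_state()
a=np.array([-.5299,0,.848])
P=np.array([592.8,66,70.])+4.5*np.array([.0,0,0])
for off in(0,4.5):
  P=np.array([592.8,66,70.])+off*np.array([-.848,0,-.53])*1.0
  for nm,uv in(("entry",(325,183)),("low",(245,290)),("up",(230,333))):
    o,d=ray("wrist",(340+uv[0]/12-.5,160+uv[1]/12-.5),s);x=np.linalg.lstsq(np.c_[a,-d],o-P,rcond=None)[0]
    print(off,nm,x[0].round(1),np.linalg.norm(P+a*x[0]-o-d*x[1]).round(1))
E
```

```text
0 entry 136.6 0.9
0 low 153.7 1.4
0 up 159.1 0.6
4.5 entry 130.4 1.1
4.5 low 148.1 0.5
4.5 up 153.6 1.4
```

```bash
python3 -m jog '[[12,[0.0207,0.0282,0.056],0],[12,[0.0207,0.0282,0.056],0],[12,[0.0207,0.0282,0.056],0],[12,[0.0207,0.0282,0.056],0],[12,[0.0207,0.0282,0.056],0],[12,[0,0,0],0],[12,[0,0,0],0]]'
python3 - <<'E'
from h import *
im=camera("wrist");c=im[155:205,335:395];cv2.imwrite("pics/p8.png",cv2.resize(c,None,fx=12,fy=12,interpolation=cv2.INTER_CUBIC)[:,:,::-1])
E
```

```text
clock: 15.7
eef_pos: [476.2, 65.2, 248.3]
eef_rot: [3.139, 0.002, 0.936]
wrist_force: [1.3, -8.5, -0.3]
finger_gap: 22.0
finger_force: 29.0
```

View pics/p8.png

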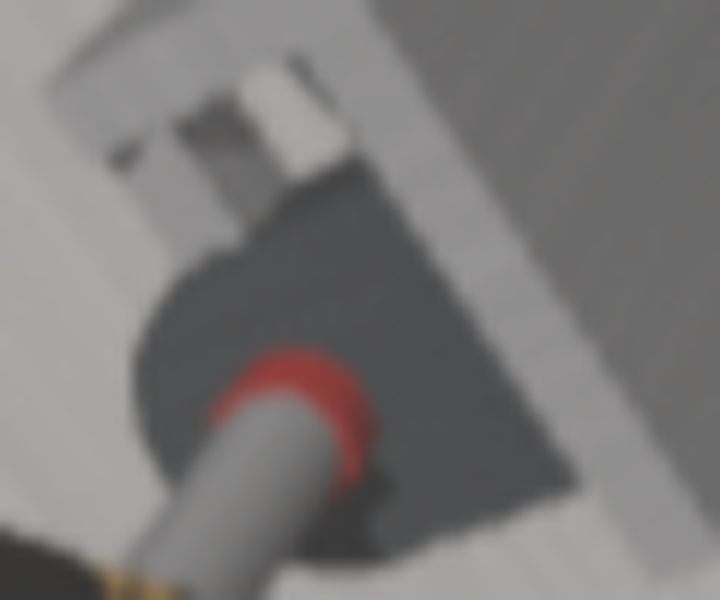

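The band sits right on the collar, so I twist back to lock.

```bash
python3 -m jog '[[12,[0,0,0],0.03],[12,[0,0,0],0.03],[12,[0,0,0],0.03],[12,[0,0,0],0.03],[12,[0,0,0],0.03],[12,[0,0,0],0]]' 20; python3 -m jog '[[12,[0,0,0],0.03],[12,[0,0,0],0.03],[12,[0,0,0],0.03],[12,[0,0,0],0.03],[12,[0,0,0],0.03],[12,[0,0,0],0.01],[12,[0,0,0],0],[12,[0,0,0],0]]'; python3 -c "
from cell import *
print(read_state()['moment'])"
```

```text
clock: 16.35
eef_pos: [475.4, 65.8, 248.1]
eef_rot: [3.141, 0.002, 0.462]
wrist_force: [-3.9, -3.9, 1.4]
finger_gap: 18.2
finger_force: 19.6
clock: 17.15
eef_pos: [475.4, 66.8, 248.1]
eef_rot: [3.141, 0.001, -0.033]
wrist_force: [-4.7, 0.7, -1.0]
finger_gap: 13.8
finger_force: 20.0
[0.42938169 0.8551328  0.22998404]
```

The gap is back to 13.8 mm, flush on the locked bar. Releasing and rising.

```bash
python3 -m jog '[[40,[0,0,0],0],[40,[0,0,0],0],[40,[0,0,0],0],[40,[0,0,0],0],[40,[0,0,-0.2],0],[40,[0,0,-0.3],0],[40,[0,0,-0.4],0],[40,[0,0,-0.4],0],[40,[0,0,-0.4],0],[40,[0,0,-0.4],0],[40,[0,0,-0.4],0],[40,[0,0,-0.4],0],[40,[0,0,0],0],[40,[0,0,0],0]]'
python3 - <<'E'
from h import *
w=camera("wrist");s=camera("scene")
cv2.imwrite("pics/p9.png",np.hstack([cv2.resize(w[60:260,220:420],(400,400),interpolation=cv2.INTER_CUBIC),cv2.resize(s[150:290,260:400],(400,400),interpolation=cv2.INTER_CUBIC)])[:,:,::-1])
E
```

```text
clock: 18.55
eef_pos: [475.8, 66.8, 393.3]
eef_rot: [3.142, -0.0, -0.033]
wrist_force: [0.1, -0.1, -0.2]
finger_gap: 40.1
finger_force: 0.0
```

View pics/p9.png

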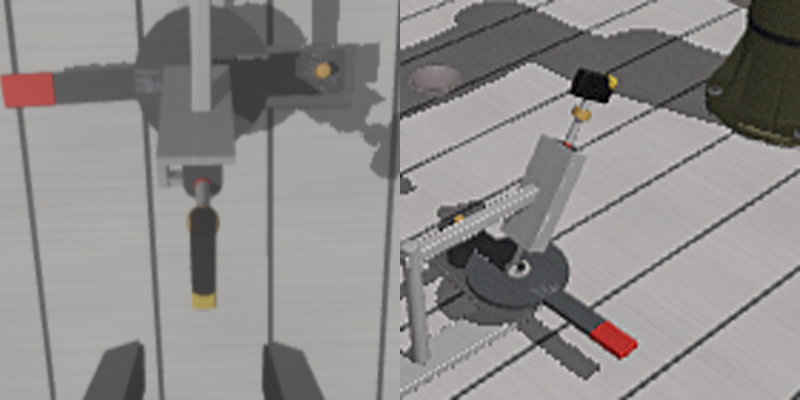

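The probe is locked with its band on the collar, the tip is over the white ring, and the plate is straight. Handing in.

```bash
python3 -c "
from cell import *
print(sign_off())"
```

```text
the job is handed in; nothing more can be done
None
```

Job handed in at about 19 s on the robot's clock; the judge gave no result, but the last pictures show the griddle straight under the probe, the probe locked at the middle notch with the red band on the collar, and the gripper clear above it.

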